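# Build up two mower spindles

### The job

Build up the two mower spindles on the bench. On the orange spindle's shaft put the bright steel sleeve first, with the blue pulley on top of it; on the green spindle's shaft put the white pulley first, with the brass sleeve on top of it. Every part goes fully down, pulley hubs upward, and is let go; leave the valve cover, T-handle, governor arm and wrench where they lie.

Things in the scene. Friction and masses are not known exactly. Their poses are not given: they have to be found in the camera images.
- orange_spindle: Mower spindle with an orange painted housing, fixed to the bench: round housing 84 mm diameter at the foot narrowing to a flat 44 mm seat 25 mm above the bench, and from it an upright steel shaft 14 mm in diameter whose tip, tapered over the last 8 mm, is 97 mm above the bench. Origin: on the shaft axis at bench height, z up. When built, the sleeve's underside is 25 mm and the pulley's underside 53 mm above this origin.
- green_spindle: Mower spindle with a green painted housing, fixed to the bench: round housing 84 mm diameter at the foot narrowing to a flat 44 mm seat 25 mm above the bench, and from it an upright steel shaft 14 mm in diameter whose tip, tapered over the last 8 mm, is 97 mm above the bench. Origin: on the shaft axis at bench height, z up. When built, the pulley's underside is 25 mm and the sleeve's underside 61 mm above this origin.
- blue_pulley: V-belt pulley with a blue painted rim, loose, lying flat with its bare-steel hub upward: rim 84 mm diameter, flat top 14 mm above the underside; hub 38 mm diameter, rising through the rim to 36 mm above the underside (so 22 mm of hub stands clear to be gripped); bore 21 mm right through; about 0.3 kg. Origin: centre of the underside, z up the bore axis.
- white_pulley: V-belt pulley with a white painted rim, loose, lying flat with its bare-steel hub upward: rim 84 mm diameter, flat top 14 mm above the underside; hub 38 mm diameter, rising through the rim to 36 mm above the underside (so 22 mm of hub stands clear to be gripped); bore 21 mm right through; about 0.3 kg. Origin: centre of the underside, z up the bore axis.
- steel_sleeve: Bright silver-grey steel sleeve (plain tube), loose, standing on end: outer diameter 34 mm, bore 21 mm right through, 28 mm tall, both ends alike; about 0.12 kg. Origin: centre of the underside, z up its axis.
- brass_sleeve: Yellow brass sleeve (plain tube), loose, standing on end: outer diameter 34 mm, bore 21 mm right through, 28 mm tall, both ends alike; about 0.12 kg. Origin: centre of the underside, z up its axis.
- valve_cover: Bystander: red painted steel valve cover, 86 x 136 x 44 mm high, long side along its y, loose. Origin: centre of the underside.
- t_handle: Bystander: black plastic starter T-handle lying flat, grip 84 mm long along its x and 25 mm thick, stub reaching 33 mm to +y, loose. Origin: under the middle of the grip, at bench height.
- governor_arm: Bystander: zinc-plated flat governor arm, about 107 mm long along its x, 5 mm thick with a 24 mm boss 12 mm high at its -x end, loose. Origin: underside, near the middle.
- wrench: Bystander: steel wrench about 115 mm long lying along its x, under 15 mm high, loose. Origin: underside, near the middle.

How it is judged:
By the outcome, as a careful person would: the job done as asked, in the order asked, and still so for the second after the job is handed in, with the robot touching nothing.
It also fails if it takes over 106 s, if anything falls off the work surface, if the arm or the gripper's body presses on something with over 40 N, if the wrist force passes 120 N, or if a joint passes its speed limit or range.

### The arm

A 6-joint arm with a two-finger parallel gripper is mounted at the origin on the work surface. World frame = base frame: x ahead of the robot, y to its left, z up, the work surface at z = 0. Lengths are in m, angles in rad, forces in N, time in s.
With the tool pointing down it reaches from about 0.3 to 0.95 m from the base axis. Payload 3.1 kg.
Tool frame: the origin (TCP) lies at the very end of the fingers, on their centre line; the grasp point (between the pads) lies 19 mm behind it; z points along the fingers, y is the direction in which the jaws open and shut (so a half turn about z gives the same grasp; the last joint's range is limited). The gripper opens to 85 mm and grips with 20 to 120 N. Pads are 22 mm wide; open, the fingers measure 114 mm over their backs; the gripper's body (76 mm by 85 mm) begins 54 mm behind the grasp point. The pads swing forward as they close: fully open they stand 13 mm farther back than shut.
Start: joints at [1.221, 0.308, 1.634, -0, 1.2, -0.07], TCP at [0.173, 0.601, 0.231] pointing down, gripper open.
Joint ranges: [-3.06, 3.06], [-0.79, 1.96], [0.05, 2.63], [-1.19, 4.34], [0.05, 2.64], [-2.94, 2.94]. Speed limits (rad/s): [2.79, 2.79, 3.14, 3.14, 3.14, 3.14].

### API

Orientations are given as a unit quaternion [x, y, z, w].
In Python, from rig import env, cams gives the robot as it stands. The module is installed in compiled form; this text tells all that it offers.
- The arm moves only by the tool arm_command, never from a script. Its argument "increments" is one flat list of numbers, 5 for each row, row after row: the shift along the tool's x, y, z in mm, then the turn about the tool's z in rad, then the opening, from -1 (shut) to 1 (fully open). A call has 1 to 8 rows; each row is the pose to reach, as a shift and turn from the pose commanded when the call began, along the tool's axes at that moment; what a row does not reach only later rows make up. A row lasts 1/10 s, in which the tool goes at most 50 mm and 8.59 degrees, less where a joint would pass 70% of its speed; a pose out of reach is approached as far as the arm can. A call with a gripper value outside its range is refused whole. The fingers move at their own pace and stop on an object; "squeeze" is the grip in N (left out, the last holds). Time passes only in rows, so rows that repeat a pose let the fingers close. It gives the time, the measured TCP pose, the force and the opening at its end, in the units of the state.
- env.sense(): the state, without advancing time (a new reading comes with each control period).
- cams.snapshot(name): name is "scene" or "top" or "wrist"; returns the picture (480x640x3 uint8, red, green, blue); there is no depth.
- cams.camera_info(name): a dict with "K" (3x3 intrinsics, pixels), "R" (3x3) and "t" (3): a world point X has camera coordinates R X + t; the wrist camera has in their place "mount" (4x4, takes a point from camera to tool coordinates, whose origin is the TCP and whose axes are the flange's). Camera axes: x right, y down, z forward; pixel columns grow to the right and rows downward; lengths in m; the calibration is good to about 2 mm. A picture is of the moment at which its call begins: read the wrist's pose just before it. camera_info takes no time and is no camera call.
- env.job_done(): hands the job in, once; it reports no verdict.
Trained networks look in the newest picture that a camera, given by its name, has taken for a name from the list of things; names that differ only in an ending like _2 or _b are one class to them, and where a whole thing is asked for, a point or a joint stands for the part that bears it (a point fixed in the world has none). Each returns a list of dicts, best first, with "p" (0 to 1); they miss things now and then, are a little off and sometimes report something else, mostly with a low value. They report only what shows in the picture. A call takes as long as a camera call.
- cams.boxes_of(camera, name): "at" ([x, y, z] in m, in world coordinates, good to about 4 mm: the middle of the surface that is visible of it).
- cams.regions_of(camera, name): "region" (480x640 bool, what is visible of it).
The state is a dict: "clock": time; "qpos": joint angles; "joint_vel": joint speeds; "effort": joint torques, N m; "ee_pos": TCP position; "tool_rot": TCP orientation; "wrist_force": force on the tool from outside, world axes, zero at the start; "torque": the same for the moment, N m; "gripper_width": finger opening in m.
Only numpy, scipy, OpenCV 4.12 (cv2) and the standard library are available. Lean on these libraries where they do the work, as an engineer would, in place of code of your own. Each camera call takes 0.05 s, during which the arm holds its last target. There are 200 camera calls.

## Working session

There is one attempt and no reset: what is moved stays moved. The work goes in short steps, Python scripts to look and compute and a tool call to move; the robot and the scene stay as the last step left them, time stands still between calls to the robot, and variables do not carry over. Pictures are saved under pics/ and viewed, on a budget of 18 in all, crops included, one or two more only if the job needs it, and the job is handed in when it is done.

Besides the shell and the picture viewer there is one more tool, called after ">>>" by a JSON object that holds its "op" and its "data", one argument or row to a line. arm_command: Moves the arm, as the interface text tells. Its arguments: {"type":"object","properties":{"increments":{"type":"array"},"squeeze":{"type":"number"}},"required":["increments"]}

```bash
mkdir -p pics
cat > h.py <<'E'
import numpy as np, cv2
from rig import env, cams
def save(cam,fn,crop=None):
    im=cams.snapshot(cam); 
    if crop: a,b,c,d=crop; im=im[b:d,a:c]
    cv2.imwrite('pics/'+fn,im[:,:,::-1]); return im
E
python3 - <<'E'
from h import *
s=env.sense(); print({k:np.round(v,3).tolist() for k,v in s.items()})
for c in ["top","scene"]:
    save(c,c+'1.png')
    i=cams.camera_info(c); print(c,i['K'].tolist(),np.round(-i['R'].T@i['t'],3))
    for n in "orange_spindle green_spindle blue_pulley white_pulley steel_sleeve brass_sleeve valve_cover t_handle governor_arm wrench".split():
        print(n,[(np.round(d['at'],3).tolist(),round(d['p'],2)) for d in cams.boxes_of(c,n)[:2]])
print(cams.camera_info('wrist'))
E
```

```text
{'clock': 0.0, 'qpos': [1.221, 0.309, 1.635, 0.0, 1.2, -0.07], 'joint_vel': [0.0, -0.001, 0.0, -0.001, 0.0, -0.001], 'effort': [-0.001, -41.525, -27.666, -0.0, 0.01, -0.0], 'ee_pos': [0.172, 0.6, 0.23], 'tool_rot': [0.139, 0.99, -0.001, -0.0], 'wrist_force': [0.155, 0.403, -0.125], 'torque': [-0.005, 0.031, 0.021], 'gripper_width': 0.086}
top [[433.00230881343106, 0.0, 323.21646253965383], [0.0, 433.00230881343106, 239.8480759977621], [0.0, 0.0, 1.0]] [0.433 0.014 0.986]
orange_spindle [([0.613, -0.204, 0.012], 0.84), ([0.663, 0.014, 0.044], 0.17)]
green_spindle [([0.45, -0.315, 0.011], 0.68)]
blue_pulley [([0.636, 0.213, 0.019], 0.85)]
white_pulley [([0.442, 0.34, 0.014], 0.71)]
steel_sleeve [([0.466, -0.11, 0.03], 0.65), ([0.633, 0.213, 0.019], 0.32)]
brass_sleeve []
valve_cover [([0.663, 0.016, 0.043], 0.65), ([0.451, -0.316, 0.011], 0.21)]
t_handle [([0.655, -0.337, 0.022], 0.96), ([0.471, 0.127, 0.025], 0.25)]
governor_arm [([0.439, -0.007, 0.005], 0.79)]
wrench [([0.659, 0.334, 0.005], 0.82)]
scene [[477.4032610745058, 0.0, 319.7397862171323], [0.0, 477.4032610745058, 235.93481
[... 340 characters left out ...]
, 0.019], 0.56)]
valve_cover [([0.686, -0.005, 0.038], 0.93)]
t_handle [([0.667, -0.335, 0.019], 0.75)]
governor_arm [([0.444, -0.007, 0.006], 0.92)]
wrench [([0.658, 0.332, 0.002], 0.73)]
{'K': array([[375.06474107,   0.        , 323.35241943],
       [  0.        , 375.06474107, 241.18694244],
       [  0.        ,   0.        ,   1.        ]]), 'mount': array([[-1.25448916e-03, -9.58884011e-01, -2.83795488e-01,
         7.19360447e-02],
       [ 9.99999196e-01, -1.14992733e-03, -5.35037478e-04,
         8.73865755e-04],
       [ 1.86694696e-04, -2.83795931e-01,  9.58884683e-01,
        -1.41535104e-01],
       [ 0.00000000e+00,  0.00000000e+00,  0.00000000e+00,
         1.00000000e+00]])}
```

View pics/top1.png

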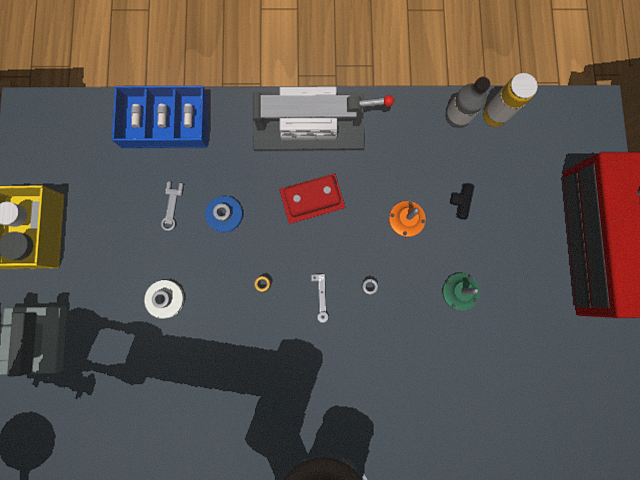

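View pics/scene1.png

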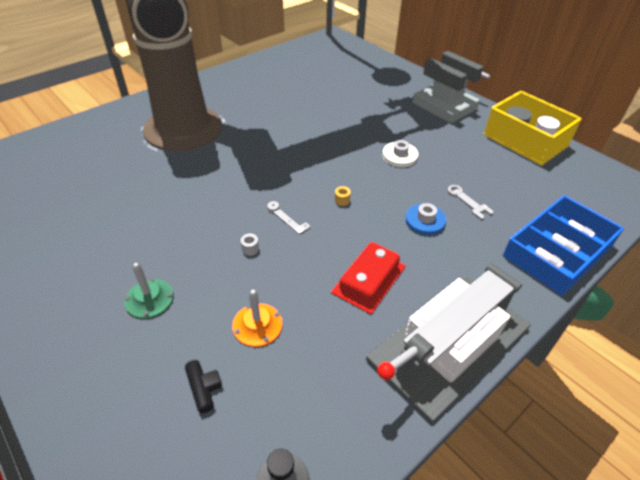

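The pictures show all ten things clear of each other. In the top view: steel sleeve (370,286), brass sleeve (262,283), blue pulley (223,213), white pulley (164,299), orange spindle (407,218) and green spindle (461,291). The network positions agree with these, so next I survey from the wrist camera.

>>> {"op": "arm_command", "data": {
  "increments": [-440,-238,-20,0,1,-440,-238,-20,0,1,-440,-238,-20,0,1,-440,-238,-20,0,1,-440,-238,-20,0,1,-440,-238,-20,0,1,-440,-238,-20,0,1,-440,-238,-20,0,1]
}}

```text
clock: 1.9
ee_pos: [0.4593, 0.3193, 0.2477]
tool_rot: [0.139, 0.99, 0.0, 0.0]
wrist_force: [0.7, 1.0, -0.1]
gripper_width: 0.0853
```

```bash
cat >> h.py <<'E'
from scipy.spatial.transform import Rotation as Ro
def pose():
    s=env.sense(); return s, Ro.from_quat(s['tool_rot']).as_matrix(), np.array(s['ee_pos'])
def shift(target):
    "tool-frame mm from the measured pose to a world target"
    s,R,p=pose(); return np.round(R.T@(np.array(target)-p)*1000,1)
def wray(uv,z,R,p):
    "wrist pixel -> world point on plane z"
    i=cams.camera_info('wrist'); M=i['mount']
    d=np.linalg.inv(i['K'])@[uv[0],uv[1],1]; o=R@M[:3,3]+p; d=R@M[:3,:3]@d
    return o+d*(z-o[2])/d[2]
def wpix(X,R,p):
    i=cams.camera_info('wrist'); M=i['mount']
    c=M[:3,:3].T@(R.T@(np.asarray(X)-p)-M[:3,3]); u=i['K']@c; return u[:2]/u[2]
def status():
    s,R,p=pose(); print('t',round(s['clock'],2),'tcp',np.round(p*1000,1),'f',np.round(s['wrist_force'],1),'w',round(s['gripper_width']*1000,1))
    print('tx',np.round(R[:,0],3),'ty',np.round(R[:,1],3),'tz',np.round(R[:,2],3))
E
python3 - <<'E'
from h import *
status(); print(shift([.53,.25,.25]))
E
```

```text
t 1.9 tcp [459.3 319.3 247.7] f [ 0.7  1.  -0.1] w 85.3
tx [-0.961  0.276 -0.001] ty [0.276 0.961 0.001] tz [ 0.001  0.001 -1.   ]
[-87.1 -47.1  -2.3]
```

```bash
cat >> h.py <<'E'
PARTS={'pulley':[[(42,0),(42,14)],[(19,14),(19,36)]],'sleeve':[[(17,0),(17,28)]],
       'spindle':[[(42,0),(42,5)],[(42,5),(22,25)],[(7,25),(7,89),(4,97)]]}
def render(kind,xy,R,p,z0=0):
    m=np.zeros((480,640),np.uint8); a=np.linspace(0,2*np.pi,60)
    for seg in PARTS[kind]:
        P=np.array([wpix([xy[0]+r/1e3*np.cos(t),xy[1]+r/1e3*np.sin(t),z/1e3+z0],R,p) for r,z in seg for t in a],np.float32)
        cv2.fillConvexPoly(m,cv2.convexHull(P).astype(np.int32),1)
    return m>0
def fit(name,R,p,xy0,z0=0,near=None):
    "xy of part by matching rendered silhouette to the network's wrist mask"
    from scipy.optimize import minimize
    kind=name.split('_')[1]; best=None
    for d in cams.regions_of('wrist',name)[:3]:
        M=np.asarray(d['region'])
        f=lambda q:1-(lambda m:(m&M).sum()/max(1,(m|M).sum()))(render(kind,q,R,p,z0))
        r=minimize(f,xy0,method='Nelder-Mead',options=dict(initial_simplex=np.array(xy0)+[[0,0],[.015,0],[0,.015]],xatol=2e-4,fatol=1e-3))
        if best is None or r.fun<best[1]: best=(r.x,r.fun,d['p'],M)
    if best: print(name,'xy',np.round(best[0]*1000,1),'IoU',round(1-best[1],2),'p',round(best[2],2))
    return best
E
python3 - <<'E'
from h import *
s,R,p=pose(); im=save('wrist','w1.png')
for n,x in dict(white_pulley=[.442,.34],blue_pulley=[.636,.213],brass_sleeve=[.471,.127]).items():
    b=fit(n,R,p,x)
    if b:
        c,_=cv2.findContours(render(n.split('_')[1],b[0],R,p).astype(np.uint8),0,1); im=cv2.drawContours(im.copy(),c,-1,(255,0,255),1)
cv2.imwrite('pics/w1.png',im[:,:,::-1])
E
```

```text
Traceback (most recent call last):
  File "h.py", line 39, in fit
    r=minimize(f,xy0,method='Nelder-Mead',options=dict(initial_simplex=np.array(xy0)+[[0,0],[.015,0],[0,.015]],xatol=2e-4,fatol=1e-3))
  File "h.py", line 38, in <lambda>
    f=lambda q:1-(lambda m:(m&M).sum()/max(1,(m|M).sum()))(render(kind,q,R,p,z0))
                                                           ~~~~~~^^^^^^^^^^^^^^^
  File "h.py", line 29, in render
    P=np.array([wpix([xy[0]+r/1e3*np.cos(t),xy[1]+r/1e3*np.sin(t),z/1e3+z0],R,p) for r,z in seg for t in a],np.float32)
                ~~~~^^^^^^^^^^^^^^^^^^^^^^^^^^^^^^^^^^^^^^^^^^^^^^^^^^^^^^^^^^^^
  File "h.py", line 19, in wpix
    i=cams.camera_info('wrist'); M=i['mount']
ValueError: time passes only in moves, steps and waits
```

View pics/w1.png

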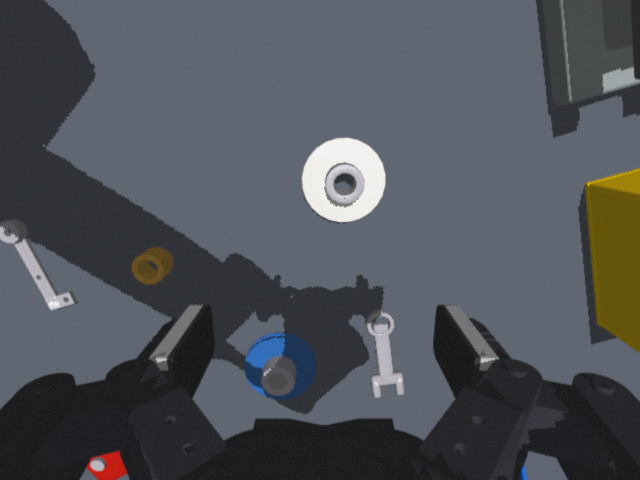

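White pulley at (343,181), brass sleeve at (152,265), blue pulley at (280,365) in the gripper's shadow. The script hit a per-script call limit on camera_info, so I'll cache the calibration.

```bash
python3 - <<'E'
t=open('h.py').read()
t=t.replace("i=cams.camera_info('wrist'); M=i['mount']","i=WI; M=i['mount']").replace("def save(","WI=cams.camera_info('wrist')\ndef save(",1)
t=t.replace("c=M[:3,:3].T@(R.T@(np.asarray(X)-p)-M[:3,3]); u=i['K']@c; return u[:2]/u[2]",
"c=((np.asarray(X)-p)@R-M[:3,3])@M[:3,:3]; u=c@i['K'].T; return u[...,:2]/u[...,2:]")
t=t.replace("P=np.array([wpix([xy[0]+r/1e3*np.cos(t),xy[1]+r/1e3*np.sin(t),z/1e3+z0],R,p) for r,z in seg for t in a],np.float32)",
"P=wpix([[xy[0]+r/1e3*np.cos(t),xy[1]+r/1e3*np.sin(t),z/1e3+z0] for r,z in seg for t in a],R,p).astype(np.float32)")
t=t.replace("cv2.convexHull(P).astype(np.int32),1)","(cv2.convexHull(P)*16).round().astype(np.int32),1,cv2.LINE_8,4)")
t+='''
def survey(fn,items):
    s,R,p=pose(); im=save('wrist',fn); out={}
    for n,x in items.items():
        b=fit(n,R,p,x)
        if b:
            out[n]=b; c,_=cv2.findContours(render(n.split('_')[1],b[0],R,p).astype(np.uint8),0,1); im=cv2.drawContours(im.copy(),c,-1,(255,0,255),1)
    cv2.imwrite('pics/'+fn,im[:,:,::-1]); return out,R,p
'''
open('h.py','w').write(t)
E
python3 - <<'E'
from h import *
survey('w2.png',dict(white_pulley=[.442,.34],blue_pulley=[.636,.213],brass_sleeve=[.471,.127]))
print(shift([.5,-.1,.25]))
E
```

```text
white_pulley xy [443.3 345.5] IoU 0.9 p 0.59
blue_pulley xy [632.8 217. ] IoU 0.94 p 0.85
brass_sleeve xy [472.1 127.4] IoU 0.89 p 0.68
[-157.3 -393.2   -3.1]
```

View pics/w2.png

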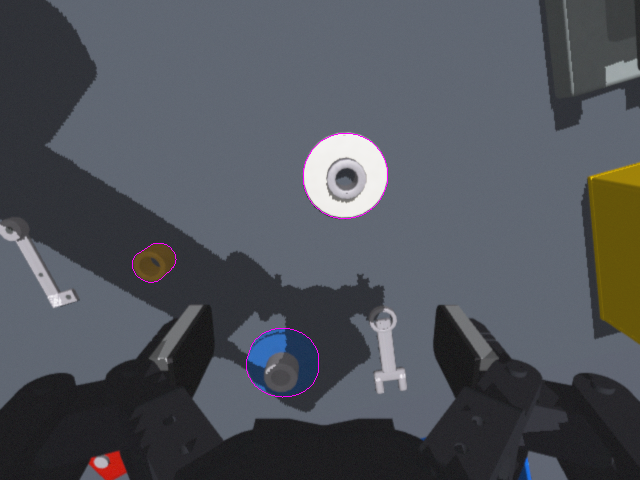

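>>> {"op": "arm_command", "data": {
  "increments": [-177,-460,-33,0,0.4,-177,-460,-33,0,0.4,-177,-460,-33,0,0.4,-177,-460,-33,0,0.4,-177,-460,-33,0,0.4,-177,-460,-33,0,0.4,-177,-460,-33,0,0.4,-177,-460,-33,0,0.4]
}}

```text
clock: 3.0
ee_pos: [0.4928, -0.0766, 0.2743]
tool_rot: [0.138, 0.99, 0.0, 0.0]
wrist_force: [0.9, 0.4, 0.1]
gripper_width: 0.0597
```

>>> {"op": "arm_command", "data": {
  "increments": [-40,-90,-8,0,0.4,-40,-90,-8,0,0.4,-40,-90,-8,0,0.4,-40,-90,-8,0,0.4]
}}

```text
clock: 3.4
ee_pos: [0.5066, -0.1734, 0.2817]
tool_rot: [0.139, 0.99, 0.001, -0.0]
wrist_force: [-0.2, 0.5, 0.0]
gripper_width: 0.0599
```

Run:
```python
from h import *
status()
survey('w3.png',dict(steel_sleeve=[.466,-.112],orange_spindle=[.613,-.204],green_spindle=[.45,-.317]))
```

```text
t 3.4 tcp [ 506.6 -173.4  281.7] f [-0.2  0.5  0. ] w 59.9
tx [-0.961  0.276  0.001] ty [0.276 0.961 0.001] tz [-0.001  0.001 -1.   ]
steel_sleeve xy [ 463.4 -112.1] IoU 0.63 p 0.62
green_spindle xy [ 449.  -320.5] IoU 0.97 p 0.61
```

View pics/w3.png

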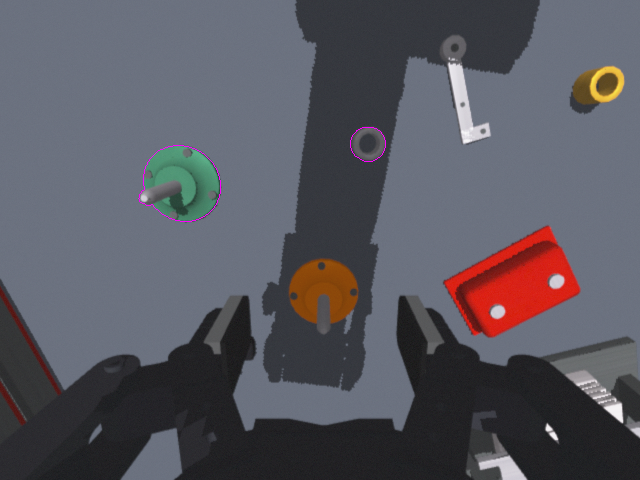

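Green spindle (180,184) and steel sleeve (368,144) fits lie right on their outlines. The orange spindle is at (323,292) but the network missed it, so I'll retry it from the next stop.

>>> {"op": "arm_command", "data": {
  "increments": [58,47,140,0,0.4,58,47,140,0,0.4,58,47,140,0,0.4,58,47,140,0,0.4,58,47,140,0,0.4]
}}

```text
clock: 4.1
ee_pos: [0.4625, -0.1115, 0.141]
tool_rot: [0.138, 0.99, 0.0, -0.002]
wrist_force: [1.1, -1.2, 1.0]
gripper_width: 0.0595
```

Run:
```python
from h import *
status()
survey('w4.png',dict(steel_sleeve=[.466,-.112],orange_spindle=[.613,-.204]))
s,R,p=pose(); print(shift([.4634,-.1121,.005]))
```

```text
t 4.1 tcp [ 462.5 -111.5  141. ] f [ 1.1 -1.2  1. ] w 59.5
tx [-0.962  0.273  0.003] ty [ 0.273  0.962 -0.   ] tz [-0.003  0.001 -1.   ]
steel_sleeve xy [ 462.6 -110.7] IoU 0.68 p 0.74
orange_spindle xy [ 618.5 -204.7] IoU 0.48 p 0.81
[  5.2   1.2 140. ]
```

View pics/w4.png

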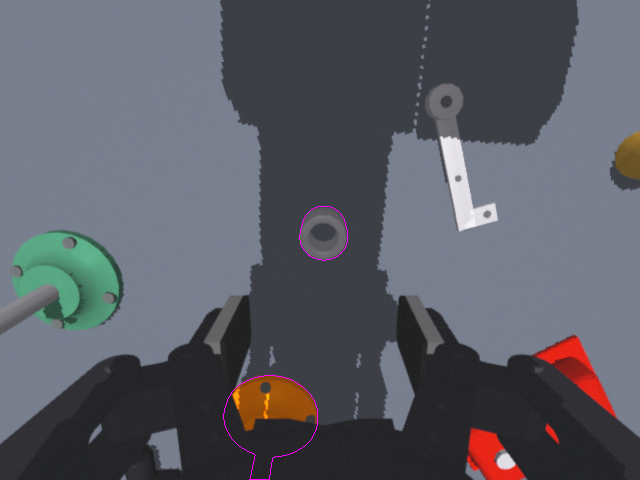

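>>> {"op": "arm_command", "data": {
  "increments": [0,0,0,0,0.4,0,0,0,0,0.4]
}}

```text
clock: 4.45
ee_pos: [0.4656, -0.1141, 0.1439]
tool_rot: [0.14, 0.99, -0.0, 0.002]
wrist_force: [0.6, 0.7, 0.0]
gripper_width: 0.06
```

Run:
```python
from h import *
status(); print(shift([.4634,-.1121,.005]))
b,R,p=survey('w5.png',dict(steel_sleeve=[.466,-.112])); print(shift([*b['steel_sleeve'][0],.005]))
```

```text
t 4.45 tcp [ 465.6 -114.1  143.9] f [0.6 0.7 0. ] w 60.0
tx [-0.961  0.277 -0.004] ty [ 0.277  0.961 -0.   ] tz [ 0.004 -0.001 -1.   ]
[  3.2   1.4 138.9]
steel_sleeve xy [ 463.9 -111.3] IoU 0.68 p 0.88
[  1.7   2.1 138. ]
```

>>> {"op": "arm_command", "data": {
  "increments": [1,2,30,0,0.4,1,2,60,0,0.4,1,2,85,0,0.4,1,2,100,0,0.4,1,2,105,0,0.4,1,2,105,0,0.4,1,2,105,0,0.4]
}}

```text
clock: 5.25
ee_pos: [0.4642, -0.1113, 0.0378]
tool_rot: [0.14, 0.99, -0.0, 0.001]
wrist_force: [0.6, -0.6, -0.4]
gripper_width: 0.0597
```

Run:
```python
from h import *
status(); print(shift([.4636,-.1116,.005]))
```

```text
t 5.25 tcp [ 464.2 -111.3   37.8] f [ 0.6 -0.6 -0.4] w 59.7
tx [-0.961  0.276 -0.002] ty [ 0.276  0.961 -0.   ] tz [ 0.002 -0.001 -1.   ]
[ 0.6 -0.5 32.8]
```

>>> {"op": "arm_command", "data": {
  "increments": [0.5,0,15,0,0.4,0.5,0,26,0,0.4,0.5,0,32,0,0.4,0.5,0,32,0,-0.5,0.5,0,32,0,-1,0.5,0,32,0,-1,0.5,0,32,0,-1,0.5,0,32,0,-1],
  "squeeze": 50
}}

```text
clock: 6.05
ee_pos: [0.4633, -0.1109, 0.0054]
tool_rot: [0.139, 0.99, -0.0, 0.001]
wrist_force: [0.8, -0.0, 1.1]
gripper_width: 0.0322
```

>>> {"op": "arm_command", "data": {
  "increments": [0,0,0,0,-1,0,0,0,0,-1]
}}

```text
clock: 6.25
ee_pos: [0.4633, -0.1109, 0.0054]
tool_rot: [0.139, 0.99, -0.0, 0.0]
wrist_force: [0.4, -0.4, 2.5]
gripper_width: 0.0324
```

>>> {"op": "arm_command", "data": {
  "increments": [0,0,-30,0,-1,0,0,-75,0,-1,-15,-5,-120,0,-1,-50,-12,-160,0,-1,-95,-20,-190,0,-1,-140,-30,-195,0,-1,-185,-39,-195,0,-1,-220,-45,-195,0,-1]
}}

```text
clock: 7.05
ee_pos: [0.6642, -0.2163, 0.2004]
tool_rot: [0.14, 0.99, -0.0, 0.001]
wrist_force: [-0.0, 0.9, -1.0]
gripper_width: 0.0317
```

>>> {"op": "arm_command", "data": {
  "increments": [-12,-2,0,0,-1,-20,-3,0,0,-1,-22,-3,0,0,-1,-22,-3,0,0,-1,-22,-3,0,0,-1]
}}

```text
clock: 7.55
ee_pos: [0.6812, -0.2231, 0.1998]
tool_rot: [0.139, 0.99, 0.0, -0.001]
wrist_force: [0.1, -1.1, -1.3]
gripper_width: 0.032
```

Run:
```python
from h import *
status()
b,R,p=survey('w6.png',dict(orange_spindle=[.615,-.206])); print(shift([*b['orange_spindle'][0],.125]))
```

```text
t 7.55 tcp [ 681.2 -223.1  199.8] f [ 0.1 -1.1 -1.3] w 32.0
tx [-0.961  0.276  0.001] ty [0.276 0.961 0.   ] tz [-0.001  0.    -1.   ]
orange_spindle xy [ 619.2 -204.8] IoU 0.99 p 0.95
[64.9  0.5 75.2]
```

View pics/w6.png

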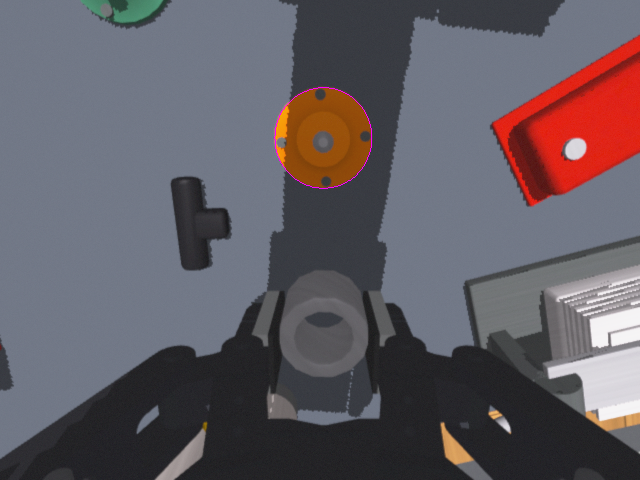

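Orange spindle outlined exactly at (323,138), shaft tip at (323,142); the steel sleeve is held at (323,325). I compare predicted pixels for the tip and the held sleeve.

Run:
```python
from h import *
s,R,p=pose(); im=cv2.imread('pics/w6.png')
print('tip',wpix([.6192,-.2048,.097],R,p))
a=np.linspace(0,2*np.pi,80)
o=p-[0,0,0.0054]
for z,r,c in((0.028,.017,(0,255,0)),(.028,.0105,(0,0,255)),(0,.017,(255,0,255))):
    X=o+np.c_[r*np.cos(a),r*np.sin(a),0*a+z]
    cv2.polylines(im,[(wpix(X,R,p)*16).round().astype(np.int32).reshape(-1,1,2)],True,c,1,cv2.LINE_8,4)
cv2.imwrite('pics/w6b.png',cv2.resize(im[230:400,220:430],None,fx=3,fy=3,interpolation=cv2.INTER_CUBIC))
g=cv2.cvtColor(cv2.imread('pics/w6.png'),6); c=cv2.HoughCircles(cv2.GaussianBlur(g,(3,3),0)[120:165,300:345],cv2.HOUGH_GRADIENT,1,10,param1=80,param2=8,minRadius=4,maxRadius=14); print(c)
```

```text
tip [322.89907356 141.74855686]
None
```

View pics/w6b.png

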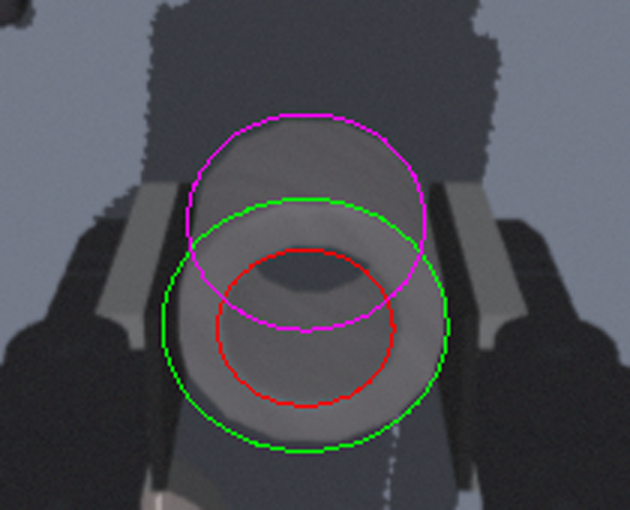

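>>> {"op": "arm_command", "data": {
  "increments": [20,0,10,0,-1,45,0,35,0,-1,60,0.5,60,0,-1,65,0.5,72,0,-1,65,0.5,75,0,-1,65,0.5,75,0,-1,65,0.5,75,0,-1]
}}

```text
clock: 8.35
ee_pos: [0.6219, -0.2061, 0.1268]
tool_rot: [0.139, 0.99, -0.0, 0.002]
wrist_force: [0.4, -0.1, -0.5]
gripper_width: 0.0317
```

Run:
```python
from h import *
status(); print(shift([.6192,-.2048,.031]))
```

```text
t 8.35 tcp [ 621.9 -206.1  126.8] f [ 0.4 -0.1 -0.5] w 31.7
tx [-0.961  0.276 -0.004] ty [ 0.276  0.961 -0.   ] tz [ 0.004 -0.002 -1.   ]
[ 3.4  0.5 95.8]
```

>>> {"op": "arm_command", "data": {
  "increments": [1,0.5,0,0,-1,1,0.5,0,0,-1,1,0.5,0,0,-1]
}}

```text
clock: 8.65
ee_pos: [0.6195, -0.2047, 0.1256]
tool_rot: [0.139, 0.99, -0.0, 0.001]
wrist_force: [0.3, 0.3, -1.1]
gripper_width: 0.0319
```

Run:
```python
from h import *
status(); print(shift([.6192,-.2048,.031]))
```

```text
t 8.65 tcp [ 619.5 -204.7  125.6] f [ 0.3  0.3 -1.1] w 31.9
tx [-0.961  0.276 -0.001] ty [ 0.276  0.961 -0.   ] tz [ 0.001 -0.    -1.   ]
[ 0.4 -0.2 94.6]
```

>>> {"op": "arm_command", "data": {
  "increments": [0.3,0,10,0,-1,0.3,0,25,0,-1,0.3,0,42,0,-1,0.3,0,58,0,-1,0.3,0,72,0,-1,0.3,0,82,0,-1,0.3,0,86,0,-1,0.3,0,87,0,-1]
}}

```text
clock: 9.45
ee_pos: [0.6184, -0.2043, 0.0372]
tool_rot: [0.139, 0.99, 0.0, -0.0]
wrist_force: [-1.5, 0.4, -0.6]
gripper_width: 0.0318
```

>>> {"op": "arm_command", "data": {
  "increments": [0,0,2,0,-1,0,0,4,0,-1,0,0,6,0,-1]
}}

```text
clock: 9.75
ee_pos: [0.6193, -0.2047, 0.0327]
tool_rot: [0.139, 0.99, -0.0, 0.001]
wrist_force: [0.4, 0.8, -0.6]
gripper_width: 0.0323
```

>>> {"op": "arm_command", "data": {
  "increments": [0,0,1,0,-1,0,0,2,0,-1,0,0,2,0,0.1,0,0,2,0,0.4,0,0,2,0,0.4,0,0,2,0,0.4]
}}

```text
clock: 10.35
ee_pos: [0.6188, -0.2045, 0.0301]
tool_rot: [0.139, 0.99, -0.0, 0.0]
wrist_force: [0.0, -0.9, 0.4]
gripper_width: 0.0599
```

>>> {"op": "arm_command", "data": {
  "increments": [0,0,-15,0,0.4,0,0,-50,0,0.4,0,0,-90,0,0.4,-20,0,-120,0,0.4,-40,0,-150,0,0.4,-60,0,-168,0,0.4,-65,0,-168,0,0.4,-65,0,-168,0,0.4]
}}

```text
clock: 11.15
ee_pos: [0.6814, -0.2225, 0.1985]
tool_rot: [0.139, 0.99, -0.0, 0.0]
wrist_force: [-0.3, 0.5, 0.0]
gripper_width: 0.0597
```

Run:
```python
from h import *
status(); s,R,p=pose()
im=save('wrist','w7.png')[60:240,210:430]; cv2.imwrite('pics/w7.png',cv2.resize(im[:,:,::-1],None,fx=2,fy=2))
for d in cams.boxes_of('wrist','steel_sleeve')[:2]: print(d)
print('to blue view',shift([.6328+.067,.217-.019,.2]))
```

```text
t 11.15 tcp [ 681.4 -222.5  198.5] f [-0.3  0.5  0. ] w 59.7
tx [-0.961  0.276 -0.001] ty [ 0.276  0.961 -0.   ] tz [ 0.001 -0.    -1.   ]
{'at': [0.6178, -0.2053, 0.0543], 'p': 0.83}
to blue view [ 96.  409.   -3.6]
```

View pics/w7.png

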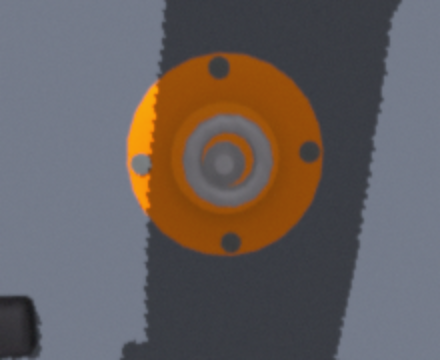

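Steel sleeve seated around the shaft at (225,160) in the crop (2x). The network puts its visible surface at 54 mm, which matches a seated top of 53 mm. Next, the blue pulley.

>>> {"op": "arm_command", "data": {
  "increments": [25,40,-25,0,0.4,50,85,-45,0,0.4,70,132,-50,0,0.4,85,180,-50,0,0.4,91,228,-50,0,0.4,91,277,-50,0,0.4,91,325,-45,0,0.4,91,370,-30,0,0.4]
}}

```text
clock: 12.05
ee_pos: [0.6947, 0.1581, 0.2285]
tool_rot: [0.139, 0.99, -0.0, -0.0]
wrist_force: [0.5, 0.3, 0.7]
gripper_width: 0.0601
```

>>> {"op": "arm_command", "data": {
  "increments": [0,30,15,0,0.4,0,40,25,0,0.4,0,43,28,0,0.4,0,43,28,0,0.4,0,43,28,0,0.4,0,43,28,0,0.4]
}}

```text
clock: 12.65
ee_pos: [0.7077, 0.1957, 0.2019]
tool_rot: [0.14, 0.99, 0.0, 0.001]
wrist_force: [0.9, -0.9, -0.8]
gripper_width: 0.0597
```

Run:
```python
from h import *
status()
b,R,p=survey('w8.png',dict(blue_pulley=[.633,.217])); print(shift([*b['blue_pulley'][0],.05]))
```

```text
t 12.65 tcp [707.7 195.7 201.9] f [ 0.9 -0.9 -0.8] w 59.7
tx [-0.961  0.278 -0.001] ty [0.278 0.961 0.   ] tz [ 0.001 -0.    -1.   ]
blue_pulley xy [634.6 217.2] IoU 0.91 p 0.83
[ 76.3  -0.2 151.8]
```

View pics/w8.png

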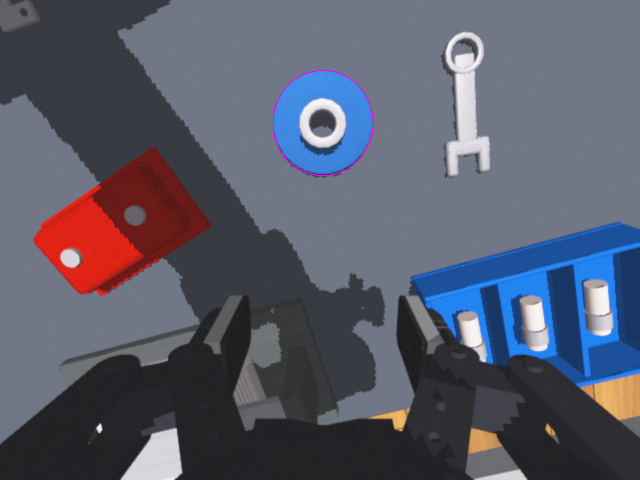

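>>> {"op": "arm_command", "data": {
  "increments": [20,0,35,0,0.4,45,0,80,0,0.4,65,0,120,0,0.4,74,0,145,0,0.4,76,0,152,0,0.4,76,0,152,0,0.4,76,0,152,0,0.4,76,0,152,0,0.4]
}}

```text
clock: 13.55
ee_pos: [0.6372, 0.2187, 0.0516]
tool_rot: [0.14, 0.99, 0.001, 0.003]
wrist_force: [-0.1, -0.2, 0.1]
gripper_width: 0.0596
```

Run:
```python
from h import *
status(); print(shift([.6344,.2172,.016]))
```

```text
t 13.55 tcp [637.2 218.7  51.6] f [-0.1 -0.2  0.1] w 59.6
tx [-0.961  0.277 -0.005] ty [0.277 0.961 0.003] tz [ 0.006  0.001 -1.   ]
[ 2.4 -2.3 35.6]
```

>>> {"op": "arm_command", "data": {
  "increments": [1,-1,10,0,0.4,1,-1,18,0,0.4,1,-1,20,0,0.4,1,-1,20,0,0.4]
}}

```text
clock: 13.95
ee_pos: [0.6319, 0.2175, 0.0275]
tool_rot: [0.139, 0.99, -0.0, -0.001]
wrist_force: [-0.5, 0.2, 0.7]
gripper_width: 0.0599
```

Run:
```python
from h import *
status(); print(shift([.6344,.2172,.016]))
```

```text
t 13.95 tcp [631.9 217.5  27.5] f [-0.5  0.2  0.7] w 59.9
tx [-0.961  0.276  0.002] ty [ 0.276  0.961 -0.001] tz [-0.002 -0.001 -1.   ]
[-2.4  0.4 11.5]
```

>>> {"op": "arm_command", "data": {
  "increments": [-0.5,0,6,0,0.4,-0.5,0,11,0,0.4,-0.5,0,13,0,0.4,-0.5,0,13,0,0.4,-0.5,0,13,0,0.4]
}}

```text
clock: 14.45
ee_pos: [0.6334, 0.2176, 0.0156]
tool_rot: [0.139, 0.99, -0.0, 0.0]
wrist_force: [0.6, -0.3, 0.0]
gripper_width: 0.0599
```

Run:
```python
from h import *
status(); print(shift([.6344,.2172,.016]))
```

```text
t 14.45 tcp [633.4 217.6  15.6] f [ 0.6 -0.3  0. ] w 59.9
tx [-0.961  0.276 -0.   ] ty [ 0.276  0.961 -0.   ] tz [-0. -0. -1.]
[-1.1 -0.1 -0.4]
```

>>> {"op": "arm_command", "data": {
  "increments": [-1,0,0.5,0,0.4,-1,0,0.5,0,-0.3,-1,0,0.5,0,-1,-1,0,0.5,0,-1,-1,0,0.5,0,-1,-1,0,0.5,0,-1,-1,0,0.5,0,-1,-1,0,0.5,0,-1],
  "squeeze": 90
}}

```text
clock: 15.25
ee_pos: [0.6349, 0.2175, 0.016]
tool_rot: [0.139, 0.99, 0.0, 0.001]
wrist_force: [-0.7, -0.5, 4.9]
gripper_width: 0.035
```

>>> {"op": "arm_command", "data": {
  "increments": [0,0,-15,0,-1,0,0,-45,0,-1,0,0,-85,0,-1,0,0,-120,0,-1,0,0,-150,0,-1,0,0,-158,0,-1,0,0,-160,0,-1,0,0,-160,0,-1]
}}

```text
clock: 16.05
ee_pos: [0.6329, 0.217, 0.1734]
tool_rot: [0.139, 0.99, -0.001, -0.001]
wrist_force: [0.0, -0.6, -3.4]
gripper_width: 0.0345
```

Run:
```python
from h import *
status(); s,R,p=pose(); im=save('wrist','w9.png').copy()
b=fit('blue_pulley',R,p,p[:2],p[2]-.015)
if b: print('offset in tool',((np.r_[b[0],p[2]]-p)@R*1000).round(1))
m=render('pulley',p[:2],R,p,p[2]-.015).astype(np.uint8); c,_=cv2.findContours(m,0,1)
cv2.drawContours(im,c,-1,(255,0,255),1); cv2.imwrite('pics/w9.png',im[:,:,::-1])
print(shift([.6192,-.2048,.175]))
```

```text
t 16.05 tcp [632.9 217.  173.4] f [ 0.  -0.6 -3.4] w 34.5
tx [-0.961  0.276  0.003] ty [ 0.276  0.961 -0.002] tz [-0.003 -0.001 -1.   ]
blue_pulley xy [632.4 217.8] IoU 0.77 p 0.71
offset in tool [0.8 0.6 0. ]
[-103.7 -408.9   -2.2]
```

View pics/w9.png

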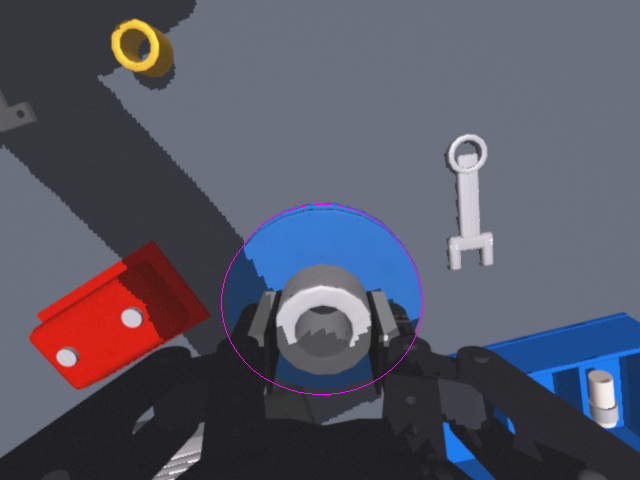

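Blue pulley held level and centred: hub at (323,320), and the outline of the predicted rim coincides with the real one. Carry it to the orange shaft.

>>> {"op": "arm_command", "data": {
  "increments": [-8,-25,-5,0,-1,-20,-70,-8,0,-1,-32,-117,-8,0,-1,-44,-165,-8,0,-1,-56,-213,-8,0,-1,-68,-260,-8,0,-1,-80,-308,-8,0,-1,-92,-355,-8,0,-1]
}}

```text
clock: 16.95
ee_pos: [0.6231, -0.1509, 0.1808]
tool_rot: [0.139, 0.99, 0.0, -0.002]
wrist_force: [0.8, 0.3, -2.1]
gripper_width: 0.0347
```

>>> {"op": "arm_command", "data": {
  "increments": [-8,-32,0,0,-1,-12,-47,0,0,-1,-13,-53,0,0,-1,-13,-54,0,0,-1,-13,-54,0,0,-1,-13,-54,0,0,-1,-13,-54,0,0,-1]
}}

```text
clock: 17.65
ee_pos: [0.6225, -0.2032, 0.1832]
tool_rot: [0.138, 0.99, 0.0, -0.0]
wrist_force: [0.0, -0.6, -2.9]
gripper_width: 0.0346
```

Run:
```python
from h import *
status(); print(shift([.6192,-.2048,.125]))
```

```text
t 17.65 tcp [ 622.5 -203.2  183.2] f [ 0.  -0.6 -2.9] w 34.6
tx [-0.962  0.274  0.   ] ty [0.274 0.962 0.   ] tz [-0.  0. -1.]
[ 2.7 -2.5 58.2]
```

>>> {"op": "arm_command", "data": {
  "increments": [2.3,-2.5,15,0,-1,2.3,-2.5,35,0,-1,2.3,-2.5,50,0,-1,2.3,-2.5,53,0,-1,2.3,-2.5,53,0,-1,2.3,-2.5,53,0,-1,2.3,-2.5,53,0,-1]
}}

```text
clock: 18.35
ee_pos: [0.6203, -0.2069, 0.1314]
tool_rot: [0.139, 0.99, -0.0, 0.001]
wrist_force: [0.1, 0.1, -2.6]
gripper_width: 0.0347
```

Run:
```python
from h import *
status(); print(shift([.6192,-.2048,.070]))
```

```text
t 18.35 tcp [ 620.3 -206.9  131.4] f [ 0.1  0.1 -2.6] w 34.7
tx [-0.961  0.276 -0.002] ty [ 0.276  0.961 -0.   ] tz [ 0.002 -0.001 -1.   ]
[ 1.8  1.7 61.4]
```

>>> {"op": "arm_command", "data": {
  "increments": [0.5,1.5,5,0,-1,0.5,1.5,12,0,-1,0.5,1.5,20,0,-1,0.5,1.5,28,0,-1,0.5,1.5,36,0,-1,0.5,1.5,44,0,-1,0.5,1.5,50,0,-1,0.5,1.5,54,0,-1]
}}

```text
clock: 19.15
ee_pos: [0.6189, -0.2048, 0.0751]
tool_rot: [0.139, 0.99, 0.0, -0.001]
wrist_force: [0.1, -0.2, -1.8]
gripper_width: 0.0347
```

>>> {"op": "arm_command", "data": {
  "increments": [0,0,1,0,-1,0,0,3,0,-1,0,0,5,0,-1]
}}

```text
clock: 19.45
ee_pos: [0.6198, -0.2051, 0.0716]
tool_rot: [0.139, 0.99, -0.0, 0.001]
wrist_force: [-0.5, -0.5, -2.4]
gripper_width: 0.0347
```

>>> {"op": "arm_command", "data": {
  "increments": [0,0,1,0,-1,0,0,2,0,-1,0,0,2.5,0,-1,0,0,2.5,0,-1]
}}

```text
clock: 19.85
ee_pos: [0.6194, -0.205, 0.0691]
tool_rot: [0.139, 0.99, -0.0, 0.0]
wrist_force: [-0.4, 0.5, -1.0]
gripper_width: 0.0348
```

>>> {"op": "arm_command", "data": {
  "increments": [0,0,0.3,0,-0.1,0,0,0.3,0,0.4,0,0,0,0,0.4,0,0,0,0,0.4,0,0,-15,0,0.4,0,0,-45,0,0.4,-25,0,-80,0,0.4,-50,0,-110,0,0.4]
}}

```text
clock: 20.65
ee_pos: [0.6679, -0.2189, 0.1817]
tool_rot: [0.139, 0.99, -0.0, 0.001]
wrist_force: [1.0, 0.5, -0.5]
gripper_width: 0.0599
```

>>> {"op": "arm_command", "data": {
  "increments": [-15,0,-40,0,0.4,-25,0,-55,0,0.4,-25,0,-60,0,0.4,-25,0,-60,0,0.4,-25,0,-60,0,0.4]
}}

```text
clock: 21.15
ee_pos: [0.6898, -0.225, 0.237]
tool_rot: [0.139, 0.99, 0.0, -0.002]
wrist_force: [0.4, 0.2, -0.0]
gripper_width: 0.0597
```

Run:
```python
from h import *
status(); s,R,p=pose()
b=[save('wrist','w10.png')]; im=b[0][20:240,180:460].copy()
r=fit('blue_pulley',R,p,[.619,-.205],.053)
cv2.imwrite('pics/w10.png',cv2.resize(im[:,:,::-1],None,fx=2,fy=2))
print(cams.boxes_of('wrist','blue_pulley')[:1])
M=R; # white view: 65 mm further along -tx
print('to white view',shift([.4433+.063,.3455-.018,.2]))
```

```text
t 21.15 tcp [ 689.8 -225.   237. ] f [ 0.4  0.2 -0. ] w 59.7
tx [-0.961  0.276  0.004] ty [0.276 0.961 0.   ] tz [-0.003  0.001 -1.   ]
blue_pulley xy [ 619.5 -204.1] IoU 0.89 p 0.82
[{'at': [0.6185, -0.2073, 0.0675], 'p': 0.9}]
to white view [328.9 480.4  37.9]
```

View pics/w10.png

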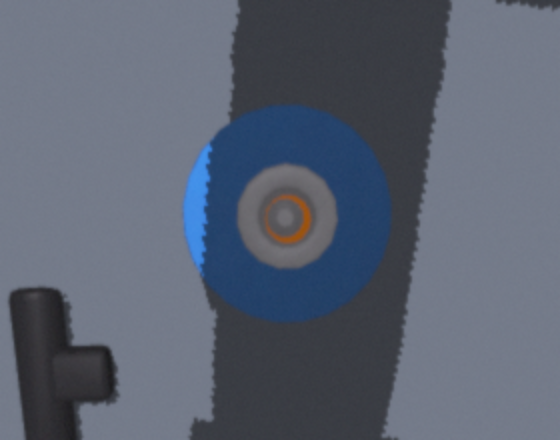

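Blue pulley is level and centred on the shaft at (287,216) in the crop; its rim top is at 67 mm as it should be. Next, the white pulley.

>>> {"op": "arm_command", "data": {
  "increments": [14,20,0,0,0.4,40,58,0,0,0.4,68,99,0,0,0.4,96,140,0,0,0.4,124,181,0,0,0.4,152,222,0,0,0.4,180,263,0,0,0.4,208,304,0,0,0.4]
}}

```text
clock: 22.1
ee_pos: [0.5736, 0.1256, 0.2377]
tool_rot: [0.14, 0.99, -0.0, -0.001]
wrist_force: [0.7, 0.9, -0.0]
gripper_width: 0.06
```

>>> {"op": "arm_command", "data": {
  "increments": [28,41,5,0,0.4,56,82,14,0,0.4,84,122,24,0,0.4,106,155,34,0,0.4,117,171,38,0,0.4,121,176,38,0,0.4,121,176,38,0,0.4,121,176,38,0,0.4]
}}

```text
clock: 22.9
ee_pos: [0.5081, 0.3255, 0.2008]
tool_rot: [0.14, 0.99, -0.0, 0.0]
wrist_force: [-0.3, -0.1, 0.4]
gripper_width: 0.0595
```

>>> {"op": "arm_command", "data": {
  "increments": [0,0,0,0,0.4,0,0,0,0,0.4]
}}

```text
clock: 23.1
ee_pos: [0.5085, 0.3254, 0.2011]
tool_rot: [0.14, 0.99, 0.0, 0.0]
wrist_force: [-0.1, 0.7, 0.2]
gripper_width: 0.0598
```

Run:
```python
from h import *
status()
b,R,p=survey('w11.png',dict(white_pulley=[.443,.345],brass_sleeve=[.472,.127])); 
print(shift([*b['white_pulley'][0],.05]))
```

```text
t 23.1 tcp [508.5 325.4 201.1] f [-0.1  0.7  0.2] w 59.8
tx [-0.961  0.278 -0.001] ty [0.278 0.961 0.   ] tz [ 0.001  0.    -1.   ]
white_pulley xy [443.3 345.7] IoU 0.91 p 0.71
brass_sleeve xy [472.6 127.7] IoU 0.96 p 0.95
[ 67.9   1.  150.9]
```

View pics/w11.png

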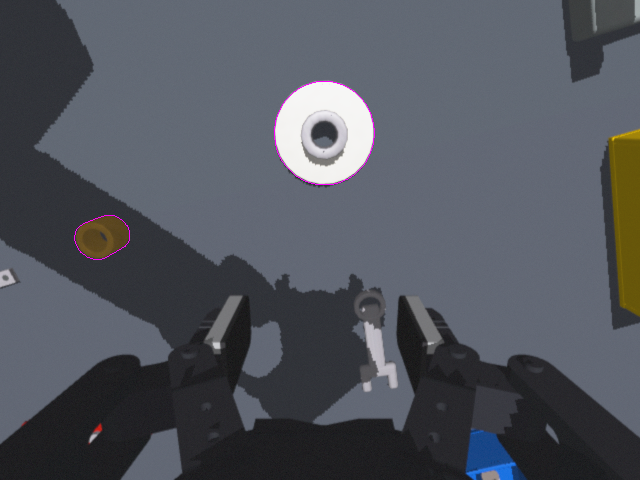

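White pulley at (324,133) and brass sleeve at (102,237), both fits exact and agreeing with the first survey.

>>> {"op": "arm_command", "data": {
  "increments": [15,0,20,0,0.4,35,0,60,0,0.4,52,1,100,0,0.4,63,1,130,0,0.4,67,1,144,0,0.4,68,1,151,0,0.4,68,1,151,0,0.4,68,1,151,0,0.4]
}}

```text
clock: 24.05
ee_pos: [0.4448, 0.3471, 0.0514]
tool_rot: [0.14, 0.99, 0.001, 0.001]
wrist_force: [-0.1, 0.8, 0.1]
gripper_width: 0.0597
```

>>> {"op": "arm_command", "data": {
  "increments": [0,0,0,0,0.4,0,0,0,0,0.4]
}}

```text
clock: 24.25
ee_pos: [0.4441, 0.3469, 0.0512]
tool_rot: [0.14, 0.99, 0.001, 0.001]
wrist_force: [-0.5, -0.4, -0.0]
gripper_width: 0.0596
```

Run:
```python
from h import *
status(); print(shift([.4433,.3456,.0155]))
```

```text
t 24.25 tcp [444.1 346.9  51.2] f [-0.5 -0.4 -0. ] w 59.6
tx [-0.961  0.277 -0.002] ty [0.277 0.961 0.002] tz [ 0.003  0.002 -1.   ]
[ 0.5 -1.5 35.7]
```

>>> {"op": "arm_command", "data": {
  "increments": [0.4,-1.2,10,0,0.4,0.4,-1.2,22,0,0.4,0.4,-1.2,31,0,0.4,0.4,-1.2,35,0,0.4,0.4,-1.2,35,0,0.4,0.4,-1.2,35,0,0.4,0.4,-1.2,35,0,0.4]
}}

```text
clock: 24.95
ee_pos: [0.4423, 0.3455, 0.015]
tool_rot: [0.139, 0.99, 0.0, 0.0]
wrist_force: [0.3, -0.2, -0.8]
gripper_width: 0.0597
```

Run:
```python
from h import *
status(); print(shift([.4433,.3456,.0155]))
```

```text
t 24.95 tcp [442.3 345.5  15. ] f [ 0.3 -0.2 -0.8] w 59.7
tx [-0.961  0.276 -0.001] ty [0.276 0.961 0.001] tz [ 0.001  0.    -1.   ]
[-0.9  0.4 -0.5]
```

>>> {"op": "arm_command", "data": {
  "increments": [-0.7,0,-0.5,0,0.4,-0.7,0,-0.5,0,-0.3,-0.7,0,-0.5,0,-1,-0.7,0,-0.5,0,-1,-0.7,0,-0.5,0,-1,-0.7,0,-0.5,0,-1,-0.7,0,-0.5,0,-1,-0.7,0,-0.5,0,-1],
  "squeeze": 90
}}

```text
clock: 25.75
ee_pos: [0.443, 0.3452, 0.0163]
tool_rot: [0.139, 0.99, 0.0, 0.0]
wrist_force: [-0.8, -0.8, 6.0]
gripper_width: 0.0357
```

>>> {"op": "arm_command", "data": {
  "increments": [0,0,-15,0,-1,0,0,-45,0,-1,0,0,-85,0,-1,0,0,-120,0,-1,0,0,-145,0,-1,0,0,-157,0,-1,0,0,-160,0,-1,0,0,-160,0,-1]
}}

```text
clock: 26.55
ee_pos: [0.442, 0.3447, 0.1746]
tool_rot: [0.139, 0.99, -0.0, -0.0]
wrist_force: [-0.1, -0.3, -2.5]
gripper_width: 0.0355
```

Run:
```python
from h import *
status(); s,R,p=pose(); im=save('wrist','w12.png').copy()
b=fit('white_pulley',R,p,p[:2],p[2]-.015)
if b: print('offset in tool',((np.r_[b[0],p[2]]-p)@R*1000).round(1))
print('to green view',shift([.449+.072,-.3205-.021,.19]),'green',shift([.449,-.3205,.175]))
```

```text
t 26.55 tcp [442.  344.7 174.6] f [-0.1 -0.3 -2.5] w 35.5
tx [-0.961  0.276  0.001] ty [ 0.276  0.961 -0.001] tz [-0.001 -0.001 -1.   ]
white_pulley xy [442.5 345.6] IoU 0.76 p 0.55
offset in tool [-0.2  1.  -0. ]
to green view [-265.9 -637.   -15.6] green [-1.910e+02 -6.367e+02 -4.000e-01]
```

>>> {"op": "arm_command", "data": {
  "increments": [-8,-19,0,0,-1,-23,-56,-5,0,-1,-41,-98,-10,0,-1,-59,-140,-15,0,-1,-77,-183,-16,0,-1,-95,-226,-16,0,-1,-113,-269,-16,0,-1,-131,-312,-16,0,-1]
}}

```text
clock: 27.45
ee_pos: [0.481, 0.0073, 0.1895]
tool_rot: [0.139, 0.99, -0.0, -0.002]
wrist_force: [0.1, -0.3, -3.2]
gripper_width: 0.0352
```

>>> {"op": "arm_command", "data": {
  "increments": [-18,-43,0,0,-1,-36,-86,0,0,-1,-54,-129,0,0,-1,-72,-172,0,0,-1,-90,-213,0,0,-1,-106,-254,0,0,-1,-120,-287,0,0,-1,-129,-309,0,0,-1]
}}

```text
clock: 28.25
ee_pos: [0.52, -0.326, 0.1888]
tool_rot: [0.14, 0.99, 0.0, -0.001]
wrist_force: [0.5, 0.6, -3.9]
gripper_width: 0.0355
```

>>> {"op": "arm_command", "data": {
  "increments": [-4,-11,0,0,-1,-5,-15,0,0,-1,-5,-15,0,0,-1,-5,-15,0,0,-1,-5,-15,0,0,-1]
}}

```text
clock: 28.75
ee_pos: [0.5217, -0.3379, 0.1911]
tool_rot: [0.139, 0.99, 0.0, -0.0]
wrist_force: [0.6, -0.0, -2.5]
gripper_width: 0.0353
```

Run:
```python
from h import *
status()
b,R,p=survey('w13.png',dict(green_spindle=[.449,-.3205])); print(shift([*b['green_spindle'][0],.13]))
```

```text
t 28.75 tcp [ 521.7 -337.9  191.1] f [ 0.6 -0.  -2.5] w 35.3
tx [-0.962  0.275  0.001] ty [0.275 0.962 0.001] tz [-0.     0.001 -1.   ]
green_spindle xy [ 448.8 -320.7] IoU 0.99 p 0.77
[75.  -3.1 61.4]
```

View pics/w13.png

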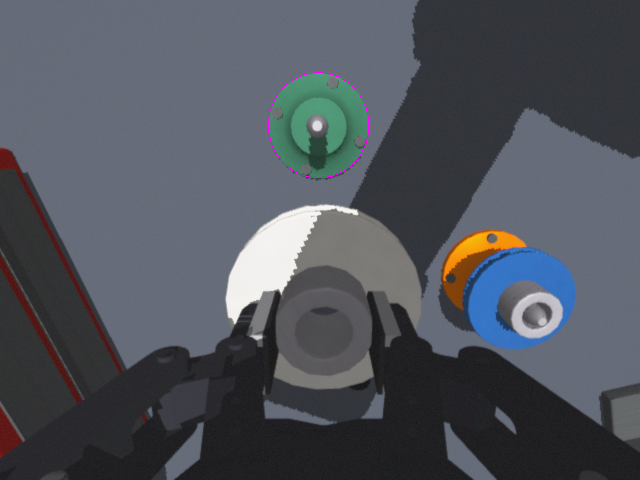

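Green spindle at (318,126) fits its outline exactly; the white pulley is held level, and the orange stack still stands fine at (510,295).

>>> {"op": "arm_command", "data": {
  "increments": [15,-1,5,0,-1,38,-2,18,0,-1,58,-3,35,0,-1,70,-3,50,0,-1,74,-3,58,0,-1,75,-3,61,0,-1,75,-3,61,0,-1,75,-3,61,0,-1]
}}

```text
clock: 29.65
ee_pos: [0.4502, -0.3223, 0.1313]
tool_rot: [0.139, 0.99, -0.001, 0.001]
wrist_force: [0.0, -0.0, -1.9]
gripper_width: 0.0352
```

>>> {"op": "arm_command", "data": {
  "increments": [0,0,0,0,-1,0,0,0,0,-1]
}}

```text
clock: 29.85
ee_pos: [0.4495, -0.322, 0.1309]
tool_rot: [0.139, 0.99, -0.0, 0.001]
wrist_force: [-0.1, 0.3, -3.5]
gripper_width: 0.0353
```

Run:
```python
from h import *
status(); print(shift([.4488,-.3207,.0405]))
```

```text
t 29.85 tcp [ 449.5 -322.   130.9] f [-0.1  0.3 -3.5] w 35.3
tx [-0.961  0.276 -0.001] ty [ 0.276  0.961 -0.001] tz [ 0.001 -0.001 -1.   ]
[ 1.2  1.1 90.4]
```

>>> {"op": "arm_command", "data": {
  "increments": [1,0.8,5,0,-1,1,0.8,15,0,-1,1,0.8,28,0,-1,1,0.8,42,0,-1,1,0.8,56,0,-1,1,0.8,70,0,-1,1,0.8,80,0,-1,1,0.8,84,0,-1]
}}

```text
clock: 30.65
ee_pos: [0.447, -0.3197, 0.0443]
tool_rot: [0.139, 0.99, 0.001, -0.001]
wrist_force: [-0.4, 0.8, -3.9]
gripper_width: 0.0353
```

>>> {"op": "arm_command", "data": {
  "increments": [0,0,1,0,-1,0,0,2.5,0,-1,0,0,4,0,-1,0,0,4,0,-1]
}}

```text
clock: 31.05
ee_pos: [0.4483, -0.3208, 0.0426]
tool_rot: [0.139, 0.99, -0.0, 0.0]
wrist_force: [0.1, 0.1, -3.2]
gripper_width: 0.0354
```

>>> {"op": "arm_command", "data": {
  "increments": [0,0,0.8,0,-1,0,0,1.5,0,-1,0,0,1.8,0,-1,0,0,1.8,0,-1]
}}

```text
clock: 31.45
ee_pos: [0.4483, -0.3208, 0.0413]
tool_rot: [0.139, 0.99, -0.0, 0.0]
wrist_force: [-2.6, 1.1, 5.4]
gripper_width: 0.0355
```

>>> {"op": "arm_command", "data": {
  "increments": [0,0,0,0,-0.1,0,0,0,0,0.4,0,0,0,0,0.4,0,0,0,0,0.4,0,0,-15,0,0.4,0,0,-50,0,0.4,0,0,-95,0,0.4,-25,0,-130,0,0.4]
}}

```text
clock: 32.25
ee_pos: [0.4703, -0.3268, 0.1729]
tool_rot: [0.14, 0.99, 0.0, -0.001]
wrist_force: [0.2, -0.3, -1.4]
gripper_width: 0.0597
```

>>> {"op": "arm_command", "data": {
  "increments": [-25,0,-30,0,0.4,-45,0,-42,0,0.4,-50,0,-45,0,0.4,-50,0,-45,0,0.4,-50,0,-45,0,0.4]
}}

```text
clock: 32.75
ee_pos: [0.5184, -0.3402, 0.2138]
tool_rot: [0.139, 0.99, 0.001, -0.002]
wrist_force: [-0.2, 0.3, -0.2]
gripper_width: 0.0597
```

Run:
```python
from h import *
status(); s,R,p=pose()
im=save('wrist','w14.png')[20:240,180:460].copy()
r=fit('white_pulley',R,p,[.4488,-.3207],.025)
cv2.imwrite('pics/w14.png',cv2.resize(im[:,:,::-1],None,fx=2,fy=2))
print(cams.boxes_of('wrist','white_pulley')[:1])
print('to brass',shift([.4725,.1276,.1]))
```

```text
t 32.75 tcp [ 518.4 -340.2  213.8] f [-0.2  0.3 -0.2] w 59.7
tx [-0.961  0.276  0.004] ty [0.276 0.961 0.001] tz [-0.003  0.002 -1.   ]
[{'at': [0.4482, -0.3207, 0.0373], 'p': 0.77}]
to brass [173.1 436.9 114.8]
```

View pics/w14.png

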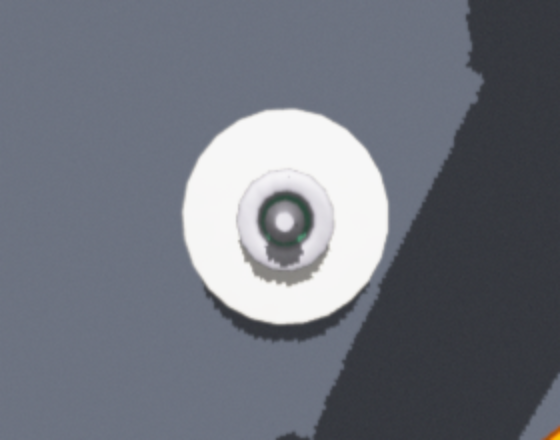

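White pulley is down and centred on the green shaft at (285,217) in the crop, with its surface at 37 mm where a seated rim is at 39 mm. Last part: the brass sleeve.

>>> {"op": "arm_command", "data": {
  "increments": [8,20,0,0,0.4,23,58,0,0,0.4,40,102,0,0,0.4,57,145,0,0,0.4,75,188,0,0,0.4,92,231,10,0,0.4,109,275,20,0,0.4,126,318,32,0,0.4]
}}

```text
clock: 33.7
ee_pos: [0.4857, 0.0008, 0.1829]
tool_rot: [0.14, 0.99, 0.0, 0.0]
wrist_force: [-0.2, 0.2, 0.1]
gripper_width: 0.0597
```

>>> {"op": "arm_command", "data": {
  "increments": [17,43,20,0,0.4,32,80,40,0,0.4,42,106,60,0,0.4,46,117,74,0,0.4,47,119,80,0,0.4,47,119,82,0,0.4,47,119,82,0,0.4,47,119,82,0,0.4]
}}

```text
clock: 34.5
ee_pos: [0.4756, 0.1255, 0.1022]
tool_rot: [0.14, 0.99, 0.0, 0.001]
wrist_force: [-0.0, -0.7, 0.7]
gripper_width: 0.0597
```

>>> {"op": "arm_command", "data": {
  "increments": [0,0,0,0,0.4,0,0,0,0,0.4]
}}

```text
clock: 34.7
ee_pos: [0.4752, 0.126, 0.102]
tool_rot: [0.14, 0.99, 0.0, 0.001]
wrist_force: [-0.4, 0.5, 0.1]
gripper_width: 0.0597
```

Run:
```python
from h import *
status()
b,R,p=survey('w15.png',dict(brass_sleeve=[.4725,.1276])); print(shift([.4725,.1276,.005]))
```

```text
t 34.7 tcp [475.2 126.  102. ] f [-0.4  0.5  0.1] w 59.7
tx [-0.961  0.277 -0.001] ty [0.277 0.961 0.001] tz [ 0.001  0.    -1.   ]
brass_sleeve xy [472.4 127.7] IoU 0.76 p 0.63
[ 2.7  0.6 96.8]
```

>>> {"op": "arm_command", "data": {
  "increments": [2.5,0.6,10,0,0.4,2.5,0.6,28,0,0.4,2.5,0.6,50,0,0.4,2.5,0.6,72,0,0.4,2.5,0.6,88,0,0.4,2.5,0.6,95,0,0.4,2.5,0.6,96,0,0.4,2.5,0.6,96,0,0.4]
}}

```text
clock: 35.6
ee_pos: [0.4724, 0.1279, 0.0055]
tool_rot: [0.139, 0.99, 0.0, 0.0]
wrist_force: [-0.4, -0.6, -0.3]
gripper_width: 0.06
```

>>> {"op": "arm_command", "data": {
  "increments": [0,0,0,0,0.4,0,0,0,0,0.4]
}}

```text
clock: 35.8
ee_pos: [0.4732, 0.128, 0.0063]
tool_rot: [0.139, 0.99, 0.0, 0.001]
wrist_force: [0.3, -0.2, -0.2]
gripper_width: 0.06
```

Run:
```python
from h import *
status(); print(shift([.4724,.1276,.0055]))
```

```text
t 35.8 tcp [473.2 128.    6.3] f [ 0.3 -0.2 -0.2] w 60.0
tx [-0.961  0.276 -0.002] ty [0.276 0.961 0.001] tz [ 0.002  0.    -1.   ]
[ 0.6 -0.6  0.8]
```

>>> {"op": "arm_command", "data": {
  "increments": [0.3,-0.3,0.5,0,-0.5,0.3,-0.3,0.5,0,-1,0.3,-0.3,0.5,0,-1,0.3,-0.3,0.5,0,-1,0.3,-0.3,0.5,0,-1,0.3,-0.3,0.5,0,-1,0.3,-0.3,0.5,0,-1],
  "squeeze": 50
}}

```text
clock: 36.5
ee_pos: [0.4723, 0.1276, 0.0056]
tool_rot: [0.139, 0.99, 0.0, 0.0]
wrist_force: [-1.4, -0.2, 5.8]
gripper_width: 0.0325
```

>>> {"op": "arm_command", "data": {
  "increments": [0,0,-20,0,-1,0,0,-60,0,-1,0,0,-100,0,-1,-3,-12,-135,0,-1,-10,-42,-158,0,-1,-20,-85,-165,0,-1,-30,-130,-165,0,-1,-40,-175,-165,0,-1]
}}

```text
clock: 37.3
ee_pos: [0.4618, -0.053, 0.1703]
tool_rot: [0.139, 0.99, -0.0, 0.001]
wrist_force: [1.2, -0.3, -0.9]
gripper_width: 0.032
```

>>> {"op": "arm_command", "data": {
  "increments": [-10,-45,0,0,-1,-20,-90,0,0,-1,-30,-134,0,0,-1,-40,-175,0,0,-1,-48,-212,0,0,-1,-55,-240,0,0,-1,-59,-257,0,0,-1,-60,-263,0,0,-1]
}}

```text
clock: 38.1
ee_pos: [0.4467, -0.3222, 0.1695]
tool_rot: [0.14, 0.99, 0.0, -0.0]
wrist_force: [-0.4, -0.1, -1.3]
gripper_width: 0.032
```

>>> {"op": "arm_command", "data": {
  "increments": [0,0,0,0,-1,0,0,0,0,-1,0,0,0,0,-1]
}}

```text
clock: 38.4
ee_pos: [0.4471, -0.3195, 0.1697]
tool_rot: [0.139, 0.99, 0.0, -0.0]
wrist_force: [0.7, 0.1, -1.2]
gripper_width: 0.0325
```

Run:
```python
from h import *
status(); print(shift([.4488,-.3207,.130]))
s,R,p=pose(); im=save('wrist','w16.png').copy(); z0=p[2]-.0058
b=fit('brass_sleeve',R,p,p[:2],z0)
if b: print('offset tool',((np.r_[b[0],p[2]]-p)@R*1000).round(1))
a=np.linspace(0,2*np.pi,80)
for z,r in((.028,.017),(.028,.0105),(0,.017)):
    X=np.r_[p[:2],z0]+np.c_[r*np.cos(a),r*np.sin(a),0*a+z]
    cv2.polylines(im,[(wpix(X,R,p)*16).round().astype(np.int32).reshape(-1,1,2)],True,(0,255,0),1,cv2.LINE_8,4)
cv2.imwrite('pics/w16.png',cv2.resize(im[180:420,180:460,::-1],None,fx=2.5,fy=2.5))
```

```text
t 38.4 tcp [ 447.1 -319.5  169.7] f [ 0.7  0.1 -1.2] w 32.5
tx [-0.962  0.275  0.001] ty [0.275 0.962 0.001] tz [-0.     0.001 -1.   ]
[-2.  -0.8 39.7]
brass_sleeve xy [ 447.7 -318.7] IoU 0.84 p 0.67
offset tool [-0.4  0.9  0. ]
```

View pics/w16.png

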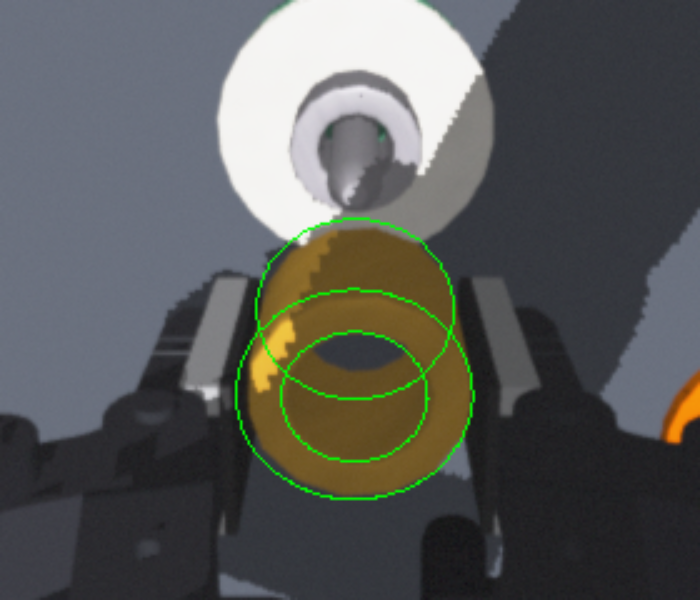

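Brass sleeve held upright at (355,380) in the crop and within about 1 mm of centre, with the shaft and white pulley below.

>>> {"op": "arm_command", "data": {
  "increments": [-1.8,-0.8,8,0,-1,-1.8,-0.8,22,0,-1,-1.8,-0.8,35,0,-1,-1.8,-0.8,39,0,-1,-1.8,-0.8,40,0,-1,-1.8,-0.8,40,0,-1,-1.8,-0.8,40,0,-1,-1.8,-0.8,40,0,-1]
}}

```text
clock: 39.3
ee_pos: [0.449, -0.3226, 0.1305]
tool_rot: [0.139, 0.99, -0.0, 0.001]
wrist_force: [1.2, -0.7, -0.5]
gripper_width: 0.0327
```

Run:
```python
from h import *
status(); print(shift([.4488,-.3207,.0665]))
```

```text
t 39.3 tcp [ 449.  -322.6  130.5] f [ 1.2 -0.7 -0.5] w 32.7
tx [-0.961  0.276 -0.001] ty [ 0.276  0.961 -0.001] tz [ 0.001 -0.001 -1.   ]
[ 0.8  1.8 64. ]
```

>>> {"op": "arm_command", "data": {
  "increments": [0.5,1.5,3,0,-1,0.5,1.5,9,0,-1,0.5,1.5,18,0,-1,0.5,1.5,28,0,-1,0.5,1.5,39,0,-1,0.5,1.5,50,0,-1,0.5,1.5,58,0,-1,0.5,1.5,61,0,-1]
}}

```text
clock: 40.1
ee_pos: [0.4476, -0.32, 0.0673]
tool_rot: [0.139, 0.99, 0.001, -0.001]
wrist_force: [-0.6, -0.7, -1.2]
gripper_width: 0.0323
```

>>> {"op": "arm_command", "data": {
  "increments": [0,0,1,0,-1,0,0,2,0,-1,0,0,3,0,-1,0,0,3,0,-1]
}}

```text
clock: 40.5
ee_pos: [0.449, -0.3211, 0.0667]
tool_rot: [0.139, 0.99, -0.0, 0.001]
wrist_force: [-0.4, 0.3, 1.9]
gripper_width: 0.0323
```

>>> {"op": "arm_command", "data": {
  "increments": [0,0,0,0,0.1,0,0,0,0,0.4,0,0,0,0,0.4,0,0,0,0,0.4,0,0,-15,0,0.4,0,0,-45,0,0.4,-25,0,-80,0,0.4,-50,0,-120,0,0.4]
}}

```text
clock: 41.3
ee_pos: [0.4959, -0.334, 0.1871]
tool_rot: [0.14, 0.99, 0.0, -0.001]
wrist_force: [0.9, -1.2, -0.3]
gripper_width: 0.0596
```

>>> {"op": "arm_command", "data": {
  "increments": [-20,0,-40,0,0.4,-30,0,-50,0,0.4,-30,0,-50,0,0.4,-30,0,-50,0,0.4,-30,0,-50,0,0.4]
}}

```text
clock: 41.8
ee_pos: [0.5236, -0.3417, 0.2339]
tool_rot: [0.14, 0.99, 0.001, -0.002]
wrist_force: [-0.2, 0.2, -0.6]
gripper_width: 0.0597
```

Run:
```python
from h import *
status(); a=save('wrist','w17.png')[0:300,170:640]
print(cams.boxes_of('wrist','brass_sleeve')[:1],cams.boxes_of('wrist','white_pulley')[:1],cams.boxes_of('wrist','blue_pulley')[:1])
b=cams.snapshot('scene')[220:370,90:340]
cv2.imwrite('pics/final.png',np.vstack([cv2.resize(a,(470,300)),cv2.resize(b,(470,282),interpolation=2)])[:,:,::-1])
for n in "valve_cover t_handle governor_arm wrench brass_sleeve white_pulley blue_pulley steel_sleeve".split():
    print(n,[(np.round(d['at'],3).tolist(),round(d['p'],2)) for d in cams.boxes_of('scene',n)[:1]])
```

```text
t 41.8 tcp [ 523.6 -341.7  233.9] f [-0.2  0.2 -0.6] w 59.7
tx [-0.961  0.276  0.004] ty [0.276 0.961 0.001] tz [-0.004  0.002 -1.   ]
[{'at': [0.4516, -0.3187, 0.0893], 'p': 0.91}] [{'at': [0.4427, -0.3195, 0.0382], 'p': 0.91}] [{'at': [0.6091, -0.2115, 0.0675], 'p': 0.92}]
valve_cover [([0.683, -0.003, 0.037], 0.95)]
t_handle [([0.667, -0.338, 0.02], 0.79)]
governor_arm [([0.444, -0.007, 0.004], 0.89)]
wrench [([0.661, 0.336, 0.002], 0.82)]
brass_sleeve [([0.461, -0.323, 0.079], 0.69)]
white_pulley [([0.461, -0.327, 0.037], 0.8)]
blue_pulley [([0.63, -0.21, 0.066], 0.68)]
steel_sleeve [([0.683, -0.002, 0.038], 0.72)]
```

View pics/final.png

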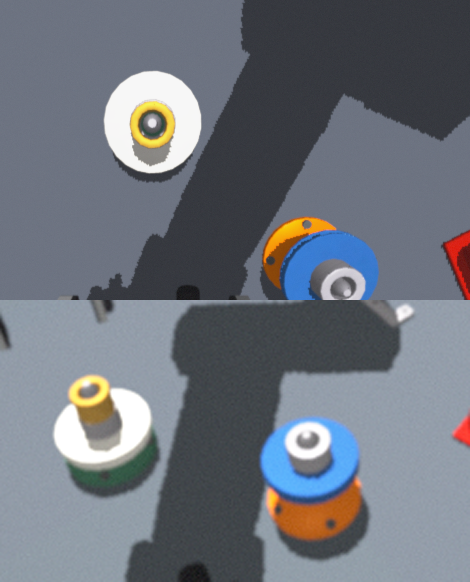

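Both stacks stand level. Brass sits on the white hub at (152,123), and the blue pulley is on top of the orange stack at (330,275). The bystanders haven't moved, so I hand in.

```bash
python3 -c "
from rig import env
env.job_done(); print(env.sense()['clock'])"
```

```text
the job is handed in; nothing more can be done
the job is handed in; nothing more can be done
```

Both spindles are built as asked and the job is handed in at about 42 s of the 106 s allowed. I don't have a verdict, since the hand-in reports none.

- **Orange spindle:** the steel sleeve went on first, then the blue pulley. After release, the network put the top of the sleeve at 54 mm (53 mm nominal). It put the top of the blue rim at 67.5 mm (67 mm nominal).
- **Green spindle:** the white pulley went on first, then the brass sleeve. The white rim top read 37–38 mm (39 mm nominal) and the brass top 89 mm from the wrist camera (89 mm nominal).
- **Final pictures:** both stacks stand level and centred on their shafts, hubs up. The gripper was open and clear of everything.
- **Bystanders:** the valve cover, T-handle, governor arm and wrench read within about 4 mm of where they started, which is the network's accuracy. The highest wrist force I read was about 6 N.

**Checks that disagreed:**
- In the last scene picture the network reported a "steel sleeve" at the valve cover. That is a false detection: the real sleeve is hidden under the blue pulley.
- Scene-camera positions for the stacked parts read 10–13 mm from the spindle axes. They mark the visible surface, not the centre.
- After the white pulley was released, the network found no outline to fit, so that placing rests on its reported position and the picture.

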